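# Hold the bench battery tester's load dial at the third click

### The arm

A 6-joint arm with a two-finger parallel gripper is mounted at the origin on a cart in front of the work surface, level with it; the furniture and walls round the work are solid. World frame = base frame: x ahead of the robot, y to its left, z up, the work surface at z = 0. Lengths are in m, angles in rad, forces in N, time in s.
With the tool pointing down it reaches from about 0.3 to 1 m from the base axis. Payload 5.1 kg.
Tool frame: the origin (TCP) lies on the centre line of the jaws, within the pads' length; the fingertips stand 22 mm ahead of it and the grasp point (between the pads) lies 3 mm ahead of it; z points along the fingers, y is the line along which they close (so a half turn about z gives the same grasp; the last joint's range is limited). The gripper opens to 95 mm and grips with 3 to 60 N. Pads are 20 mm wide; open, the fingers measure 119 mm over their backs; the gripper's body (75 mm by 180 mm) begins 59 mm behind the grasp point.
Start: joints at [-1.274, 0.124, 1.65, -0, 1.367, -0.083], TCP at [0.241, -0.604, 0.237] pointing down, gripper open.
Joint ranges: [-2.61, 2.61], [-1.02, 2.33], [0.03, 2.71], [-1.35, 4.49], [0.32, 2.68], [-2.91, 2.91]. Speed limits (rad/s): [2.57, 2.57, 3.14, 3.14, 3.14, 3.14].

### API

Orientations are given as [roll, pitch, yaw] about the fixed x, y, z axes, in that order (R = Rz(yaw) Ry(pitch) Rx(roll)).
In Python, from plant import bot gives the robot as it stands. The module is installed in compiled form; this text tells all that it offers.
- The arm moves only by the shell command python3 -m pendant 'ROWS' [FORCE]. ROWS is JSON, one flat list of numbers, 7 for each row, row after row: the opening, from -1 (shut) to 1 (fully open), then the shift along the tool's x, y, z in units of 0.1 m (1.0 is 0.1 m), then the turn, a rotation vector about the tool's x, y, z in units of 90 degrees (1.0 is 90 degrees). In form: [hand, tx, ty, tz, ax, ay, az, hand, tx, ty, tz, ax, ay, az, ...]. A call has 1 to 5 rows; each row is the pose to reach, as a shift and turn from the pose commanded when the call began, along the tool's axes at that moment; what a row does not reach only later rows make up. A row lasts 1/10 s, in which the tool goes at most 50 mm and 8.59 degrees, less where a joint would pass 70% of its speed; a pose out of reach is approached as far as the arm can. A call with a number of a shift or a turn outside -1 to 1 is refused whole. A call with a gripper value outside its range is refused whole. The fingers move at their own pace and stop on an object; FORCE is the grip in N (left out, the last holds). Time passes only in rows, so rows that repeat a pose let the fingers close. It gives the time, the measured TCP pose, the force, the opening and the grip force at its end, in the units of the state.
- bot.get_obs(): the state, without advancing time (a new reading comes with each control period).
- bot.read_camera(name): name is "scene" or "top"; returns a dict with "color" (400x640x3 uint8, blue, green, red), "K" (3x3 intrinsics, pixels), "world_to_cam" (4x4, takes a point from world to camera coordinates). Camera axes: x right, y up, looking along -z (the intrinsics and any distortion apply to the point x, -y, -z); pixel columns grow to the right and rows downward; lengths in m; the calibration is good to about 2 mm. A picture is of the moment at which its call begins. There is no depth.
- bot.sign_off(): hands the job in; it is judged then, once.
The state is a dict: "time_s": time; "joints": joint angles; "joint_vel": joint speeds; "effort": joint torques, N m; "tcp_pos": TCP position; "eef_rot": TCP orientation; "contact_force": force on the tool from outside, world axes, zero at the start; "moment": the same for the moment, N m; "finger_gap": finger opening in m; "finger_force": force on a finger pad.
Only numpy, scipy, OpenCV 4.12 (cv2) and the standard library are available. Lean on these libraries where they do the work, as an engineer would, in place of code of your own. Each camera call takes 0.05 s, during which the arm holds its last target. There are 200 camera calls.

### The job

Check the battery pack under load: pull the control drawer of the bench battery tester fully out by its handle, then take the spring-return dial in the drawer and turn it clockwise past the first and second clicks to the third (the mark with three studs), not beyond it. The dial springs back if released, so finish while still holding it at the third mark, with the drawer still out; leave the other things on the bench where they are.

Things in the scene. Friction and masses are not known exactly. Their poses are not given: they have to be found in the camera images.
- drawer_handle (a point): Middle of the drawer's handle: level round steel bar 10 mm thick along the tester's y, straight part about 90 mm long, a post at each end. Centre line 86 mm above the table (29 below the case top), 42 mm in front of the drawer's front board, whose top edge is 105 mm above the table. Moves with the drawer; axes parallel to the tester's.
- drawer (a joint): How far the drawer is out, m: 0 shut, 0.14 fully out at its stop. It starts shut or up to 20 mm ajar, slides with about 2.5 N friction and stays where left.
- dial_grip (a point): Point on the dial's vertical axis, 92 mm above the table, within the bar grip. Dial: black round skirt, 56 diameter, top 79 mm above the table; on it an upright bar 56 long x 13 thick, its top 103 mm above the table, a white pointer line on one half. x points along the bar to the pointer end, z up. Moves with the drawer; covered by the case while the drawer is shut.
- dial (a joint): Dial angle, rad, 0 at rest, growing clockwise from above. Clicks at 0.35, 0.70 and 1.05 (the third); end stop 1.40. A spring returns it to 0 from anywhere: 0.04 N m at rest, 0.10 N m at the third click; between clicks about 0.025 N m more or less. At rest the pointer points 30 degrees left of the tester's x, at the third click 30 degrees right of it.
- third_mark (a point): Middle one of the three small white studs of the third mark, 42.5 mm from the dial's axis; the pointer points at it at the third click (rest: a white bar; first and second marks: one and two studs). It lies on the drawer's flat panel, 70 mm above the table. The dial's axis is 62 mm behind the inside of the front board and, drawer out, 70 mm in front of the case.
- pliers_a: Bystander, leave alone: red-handled pliers, 60x160x12, lying on the table left of the tester (sizes in mm). Origin under its centre.
- screwdriver_red_a: Bystander, leave alone: red-handled screwdriver, 27x199x29, lying right of the tester (sizes in mm). Origin under its centre.
- wax_block_a: Bystander, leave alone: off-white block of wax, 32x60x26, on the table at the right of the drawer's path (sizes in mm). Origin under its centre.
- thread_tin_a: Bystander, leave alone: grey metal tin, 48 across, 38 high, on the table at the left of the drawer's path (sizes in mm). Origin under its centre.
- block_b_a: Bystander, leave alone: beech block, 55x80x32, left of the thread tin (sizes in mm). Origin under its centre.
- ink_line_a: Bystander, leave alone: carved wooden ink-line reel, 67x185x71, at the right edge of the table (sizes in mm). Origin under its centre.
- tester_front (a point): Battery tester: grey steel case fixed to the bench, 240 deep (x) x 200 wide (y) x 115 high. This point: middle of its front, at table height. x points from its front (robot side) to its back, y left, z up. The control drawer slides out of the front along -x. The docked battery pack on top begins 125 mm behind the front and stands 59 mm above the case top.

How it is judged:
On the way, in this order (a step that is already met when the one before it is completed fails the run):
1. the drawer is pulled out (at least 125 of its 140 mm), the dial still at rest (value of joint drawer above 0.125 m and value of joint dial below 0.2 rad), for 0.2 s.
2. the dial is turned to the third click and held there with the fingers (value of joint dial between 0.92 and 1.17 rad and contact force between the fingers and dial above 1 N and value of joint drawer above 0.115 m), for 0.5 s.
At the end, for the whole second after the job is handed in: The fingers hold the dial still at the third click (0.92 to 1.17 rad, click at 1.05) with a contact force over 1 N, and the drawer is still out by at least 115 of its 140 mm (all of step 2 and velocity of joint dial between -0.1 and 0.1 rad/s); the arm keeps its last pose, push and grip.
It fails at once if the dial is turned well past the third click (over 1.25 rad) (value of joint dial above 1.25 rad).
It fails at once if another thing on the bench is moved by more than 30 mm (distance of any of pliers_a, screwdriver_red_a, wax_block_a, thread_tin_a, block_b_a, ink_line_a from where it was at the start of the episode above 0.03 m).
It also fails if it takes over 48 s, if anything falls off the work surface, if the arm or the gripper's body presses on something with over 40 N, if the wrist force passes 120 N, or if a joint passes its speed limit or range.

## Working session

There is one attempt and no reset: what is moved stays moved. The work goes in short steps, Python scripts to look and compute and a shell command to move; the robot and the scene stay as the last step left them, time stands still between calls to the robot, and variables do not carry over. Pictures are saved under pics/ and viewed, at most 10 in all, crops included, and the job is handed in when it is done.

```bash
mkdir -p pics
cat > h.py <<'E'
import numpy as np, cv2
from plant import bot
def ray(c,u,v):
    W=np.array(c["world_to_cam"]);K=np.array(c["K"])
    d=np.linalg.inv(K)@[u,v,1.]; d=np.array([d[0],-d[1],-d[2]])
    R=W[:3,:3];return -R.T@W[:3,3], R.T@d
def at_z(c,u,v,z):
    o,d=ray(c,u,v); return o+d*(z-o[2])/d[2]
def proj(c,p):
    q=np.array(c["world_to_cam"])@[*p,1]; q=np.array(c["K"])@[q[0],-q[1],-q[2]]; return q[:2]/q[2]
E
python3 - <<'E'
from h import *
import pickle
o=bot.get_obs();print({k:np.round(v,3).tolist() for k,v in o.items()})
for n in("scene","top"):
    c=bot.read_camera(n);pickle.dump(c,open(n+"0.pkl","wb"));cv2.imwrite(f"pics/{n}0.png",c["color"])
    print(n,c.keys(),np.round(c["K"],1).tolist(),np.round(ray(c,320,200),3).tolist())
E
```

```text
{'time_s': 0.0, 'joints': [-1.274, 0.125, 1.652, -0.0, 1.368, -0.083], 'joint_vel': [0.0, -0.001, -0.001, 0.003, -0.001, -0.001], 'effort': [0.001, -41.761, -35.993, 0.078, 0.049, -0.0], 'tcp_pos': [0.241, -0.603, 0.235], 'eef_rot': [-3.139, -0.0, 0.38], 'contact_force': [-0.031, 0.093, -0.417], 'moment': [0.063, 0.021, 0.012], 'finger_force': 0.0, 'finger_gap': 0.095}
scene dict_keys(['color', 'K', 'world_to_cam']) [[374.0, 0.0, 324.1], [0.0, 374.0, 197.5], [0.0, 0.0, 1.0]] [[0.067, 0.889, 0.661], [0.482, -0.743, -0.464]]
top dict_keys(['color', 'K', 'world_to_cam']) [[385.1, 0.0, 321.1], [0.0, 385.1, 202.1], [0.0, 0.0, 1.0]] [[0.41, -0.01, 1.334], [0.204, -0.009, -0.979]]
```

View pics/scene0.png

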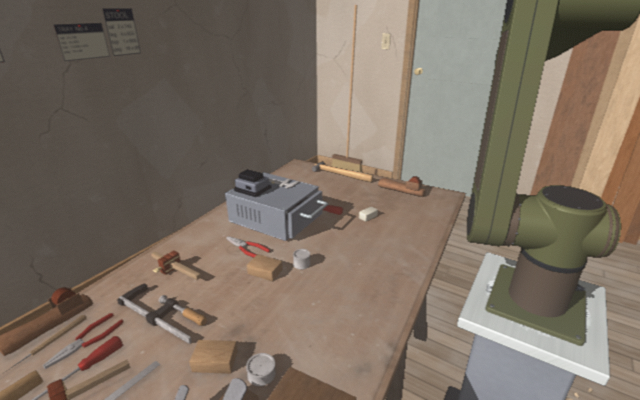

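View pics/top0.png

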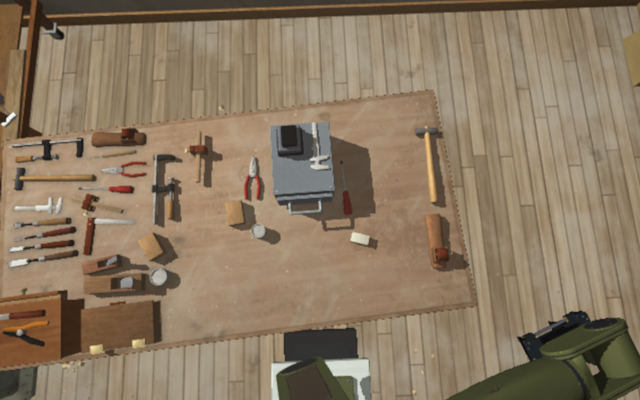

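The top view shows the tester at cols 272–333, rows 123–200, with its handle near (306,209). The tin is at (259,231) and the wax at (360,239). I'll enlarge it for precise corners.

Run:
```python
import cv2,pickle
c=pickle.load(open("top0.pkl","rb"))["color"]
cv2.imwrite("pics/crop1.png",cv2.resize(c[110:260,220:400],None,fx=4,fy=4,interpolation=cv2.INTER_CUBIC))
```

```text
(no output)
```

View pics/crop1.png

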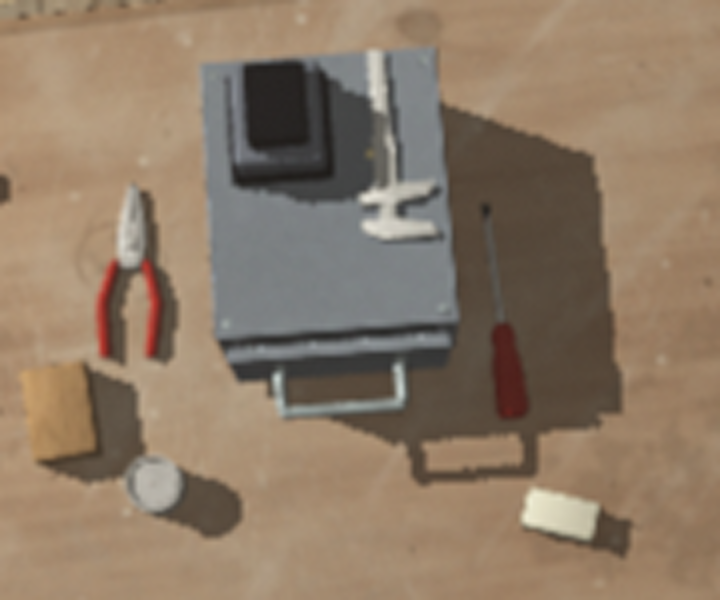

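The enlarged crop shows the case-top corners at about FL(217,341), FR(457,323), BL(202,64), BR(437,48). The handle bar runs from (282,411) to (402,404), and the drawer is slightly ajar.

Run:
```python
from h import *
import pickle
c=pickle.load(open("top0.pkl","rb"))
f=lambda x,y,z: at_z(c,220+(x+.5)/4-.5,110+(y+.5)/4-.5,z)
P={n:f(x,y,.115) for n,x,y in[("FL",217,341),("FR",457,323),("BL",202,64),("BR",437,48)]}
P["hL"]=f(282,411,.086);P["hR"]=f(402,404,.086);P["tin"]=f(154,483,.038);P["wax"]=f(560,513,.026);P["brdL"]=f(228,362,.105);P["brdR"]=f(451,343,.105)
for k,v in P.items():print(k,v.round(4))
d=lambda a,b:np.linalg.norm(P[a]-P[b]);print(d("FL","FR"),d("BL","BR"),d("FL","BL"),d("FR","BR"),d("hL","hR"))
yaw=[np.arctan2(*(P[a]-P[b])[[1,0]]) for a,b in[("BL","FL"),("BR","FR")]]+[np.arctan2(*(P[a]-P[b])[[1,0]])-np.pi/2 for a,b in[("FL","FR"),("BL","BR"),("hL","hR")]]
print(np.degrees(yaw))
y=np.mean(yaw[:4]);ex=np.array([np.cos(y),np.sin(y),0]);F=(P["FL"]+P["FR"])/2
ctr=sum(P[k] for k in("FL","FR","BL","BR"))/4; F2=ctr-.12*ex
h=(P["hL"]+P["hR"])/2;print(y,F,F2,h,"handle in tester frame",(h-F2)@ex,(h-F2)@[-ex[1],ex[0],0])
s=pickle.load(open("scene0.pkl","rb"))
for k in P:print(k,proj(s,P[k]).round(1))
i=s["color"][160:260,210:390];cv2.imwrite("pics/crop2.png",cv2.resize(i,None,fx=4,fy=4,interpolation=cv2.INTER_CUBIC))
```

```text
FL [0.6867 0.1275 0.115 ]
FR [ 0.6939 -0.0676  0.115 ]
BL [0.9259 0.1362 0.115 ]
BR [ 0.9325 -0.062   0.115 ]
hL [0.6322 0.0784 0.086 ]
hR [ 0.6341 -0.0205  0.086 ]
tin [0.5833 0.1914 0.038 ]
wax [ 0.5454 -0.1515  0.026 ]
brdL [0.6711 0.1199 0.105 ]
brdR [ 0.6797 -0.0623  0.105 ]
0.19518797597375218 0.1982712522385921 0.23933441765022617 0.23861844060535264 0.09882679192555428
[2.08183907 1.34171078 2.11337932 1.90023476 1.09312179]
0.03245074942188646 [0.69031821 0.0299567  0.115     ] [0.68981375 0.02963369 0.115     ] [0.63316371 0.0289464  0.086     ] handle in tester frame -0.05664251757774337 0.001151087525096919
FL [284.6 210.3]
FR [318.3 186. ]
BL [224.9 192.2]
BR [263.1 171.5]
hL [309.1 216.7]
hR [325.8 203.6]
tin [301.1 253.1]
wax [367.4 210.3]
brdL [290.5 213.5]
brdR [321.  190.2]
```

View pics/crop2.png

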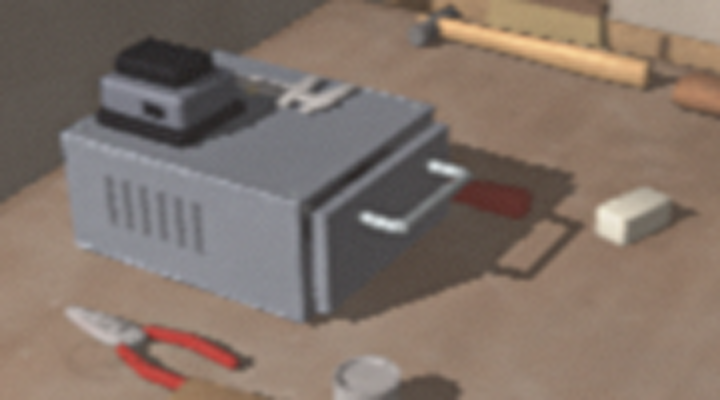

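The scene view agrees: handle ends projected at (309,217) and (326,204), seen at (310,216) and (325,204). The case sizes match too. Handle is at (0.633, 0.029, 0.086) and tester yaw is 0.032. Now I'll approach above the handle with the jaw along the tester's x (tool yaw 1.603).

```bash
cat >> h.py <<'E'
from scipy.spatial.transform import Rotation as R
def to(p,yaw):
    o=bot.get_obs();r=R.from_euler("xyz",o["eef_rot"]);g=R.from_euler("xyz",[np.pi,0,yaw])
    print("t",round(o["time_s"],2),"pos",np.round(o["tcp_pos"],4),"rot",np.round(o["eef_rot"],3),"gap",round(o["finger_gap"],4),"ff",round(o["finger_force"],1),"F",np.round(o["contact_force"],1))
    print("shift",np.round(r.inv().apply(np.array(p)-o["tcp_pos"])*10,3),"turn",np.round((r.inv()*g).as_rotvec()/(np.pi/2),3))
E
python3 -m pendant '[-0.2,0.4,-0.3,0,0,0,-0.09, -0.2,0.8,-0.6,0,0,0,-0.18, -0.2,1,-0.74,0,0,0,-0.27, -0.2,1,-0.74,0,0,0,-0.36, -0.2,1,-0.74,0,0,0,-0.45]' 20
python3 -m pendant '[-0.2,0.4,0,0,0,0,-0.09, -0.2,0.8,0.05,0,0,0,-0.18, -0.2,1,0.07,0,0,0,-0.27, -0.2,1,0.07,0,0,0,-0.33]'
python3 -m pendant '[-0.2,0.4,0.25,0,0,0,0, -0.2,0.8,0.5,0,0,0,0, -0.2,1,0.66,0,0,0,0]'
python3 -m pendant '[-0.2,0.4,0.25,0,0,0,0, -0.2,0.8,0.5,0,0,0,0, -0.2,1,0.66,0,0,0,0]'
python3 -c "from h import *;to([.633,.029,.16],1.603)"
```

```text
time_s: 0.6
tcp_pos: [0.3069, -0.4967, 0.2362]
eef_rot: [-3.141, -0.0, 1.094]
contact_force: [-0.3, 0.9, -0.1]
finger_gap: 0.0603
finger_force: 0.0
time_s: 1.0
tcp_pos: [0.3602, -0.4103, 0.2361]
eef_rot: [-3.142, -0.001, 1.613]
contact_force: [-0.7, 0.0, -0.1]
finger_gap: 0.0384
finger_force: 0.0
time_s: 1.3
tcp_pos: [0.4223, -0.3078, 0.2361]
eef_rot: [-3.141, -0.001, 1.606]
contact_force: [-1.0, 0.2, 0.5]
finger_gap: 0.0378
finger_force: 0.0
time_s: 1.6
tcp_pos: [0.4849, -0.2054, 0.2363]
eef_rot: [-3.141, -0.001, 1.607]
contact_force: [0.4, -0.5, -0.4]
finger_gap: 0.0379
finger_force: 0.0
t 1.6 pos [ 0.4849 -0.2054  0.2363] rot [-3.141e+00 -1.000e-03  1.607e+00] gap 0.0379 ff 0.0 F [ 0.4 -0.5 -0.4]
shift [2.288 1.565 0.764] turn [-0.    -0.001  0.003]
```

```bash
python3 -m pendant '[-0.2,0.4,0.25,0.1,0,0,0, -0.2,0.8,0.5,0.2,0,0,0, -0.2,1,0.66,0.3,0,0,0]'
python3 -m pendant '[-0.2,0.4,0.25,0.1,0,0,0, -0.2,0.8,0.5,0.2,0,0,0, -0.2,1,0.66,0.3,0,0,0]'
python3 -m pendant '[-0.2,0.27,0.25,0.16,0,0,0, -0.2,0.27,0.25,0.16,0,0,0]'
python3 - <<'E'
from h import *
to([.633,.029,.089],1.603)
c=bot.read_camera("top");cv2.imwrite("pics/t1.png",cv2.resize(c["color"][130:230,240:380],None,fx=5,fy=5,interpolation=cv2.INTER_CUBIC))
E
```

```text
time_s: 1.9
tcp_pos: [0.5475, -0.1031, 0.206]
eef_rot: [-3.141, -0.001, 1.607]
contact_force: [0.5, -1.5, 0.4]
finger_gap: 0.038
finger_force: 0.0
time_s: 2.2
tcp_pos: [0.6099, -0.0008, 0.1757]
eef_rot: [-3.141, -0.001, 1.607]
contact_force: [0.5, -0.3, -0.3]
finger_gap: 0.0379
finger_force: 0.0
time_s: 2.4
tcp_pos: [0.6331, 0.027, 0.157]
eef_rot: [-3.137, -0.001, 1.609]
contact_force: [-0.4, 0.1, 0.6]
finger_gap: 0.0383
finger_force: 0.0
t 2.4 pos [0.6331 0.027  0.157 ] rot [-3.137e+00 -1.000e-03  1.609e+00] gap 0.0383 ff 0.0 F [-0.4  0.1  0.6]
shift [0.02  0.003 0.68 ] turn [-0.003 -0.001  0.004]
```

View pics/t1.png

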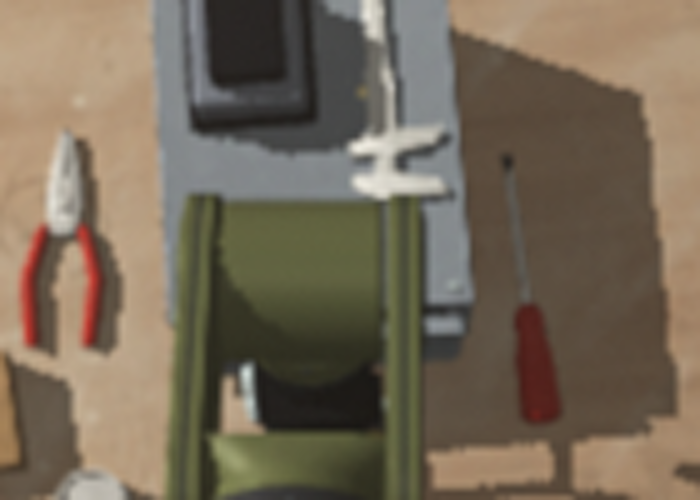

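The arm hides the handle from above (only its left post shows, near (250,395)), so I'll go down slowly and watch the force, then close.

```bash
python3 -m pendant '[-0.2,0,0,0.2,0,0,0, -0.2,0.02,0,0.4,0,0,0, -0.2,0.02,0,0.6,0,0,0, -0.2,0.02,0,0.68,0,0,0]'
python3 -m pendant '[-1,0,0,0,0,0,0, -1,0,0,0,0,0,0, -1,0,0,0,0,0,0, -1,0,0,0,0,0,0, -1,0,0,0,0,0,0]' 25
python3 -c "from h import *;to([.633,.029,.089],1.603)"
```

```text
time_s: 2.85
tcp_pos: [0.6315, 0.0251, 0.0908]
eef_rot: [-3.138, 0.0, 1.604]
contact_force: [-0.6, 0.2, -1.3]
finger_gap: 0.0379
finger_force: 0.0
time_s: 3.35
tcp_pos: [0.6336, 0.0258, 0.094]
eef_rot: [3.141, 0.0, 1.605]
contact_force: [-3.3, -1.5, 2.8]
finger_gap: 0.0092
finger_force: 25.0
t 3.35 pos [0.6336 0.0258 0.094 ] rot [3.141 0.    1.605] gap 0.0092 ff 25.0 F [-3.3 -1.5  2.8]
shift [ 0.032 -0.005  0.05 ] turn [0.001 0.    0.001]
```

Gripping the bar (9 mm gap, 25 N). Pull.

```bash
python3 -m pendant '[-1,0,-0.15,0,0,0,0, -1,0,-0.35,0,0,0,0, -1,0,-0.55,0,0,0,0, -1,0,-0.75,0,0,0,0, -1,0,-0.95,0,0,0,0]'
python3 -m pendant '[-1,0,-0.1,0,0,0,0, -1,0,-0.2,0,0,0,0, -1,0,-0.27,0,0,0,0, -1,0,-0.3,0,0,0,0, -1,0,-0.3,0,0,0,0]'
python3 -c "from h import *;to([.633,.029,.089],1.603)"
```

```text
time_s: 3.85
tcp_pos: [0.5397, 0.0225, 0.0939]
eef_rot: [3.136, 0.001, 1.605]
contact_force: [3.7, -1.0, 0.8]
finger_gap: 0.0093
finger_force: 25.0
time_s: 4.35
tcp_pos: [0.5088, 0.0214, 0.0939]
eef_rot: [3.14, 0.001, 1.605]
contact_force: [-0.5, -1.6, 8.4]
finger_gap: 0.0093
finger_force: 25.0
t 4.35 pos [0.5088 0.0214 0.0939] rot [3.140e+00 1.000e-03 1.605e+00] gap 0.0093 ff 25.0 F [-0.5 -1.6  8.4]
shift [0.033 1.243 0.05 ] turn [0.001 0.    0.001]
```

Moved 125 mm with no stop felt yet, so I'll continue gently until the force rises.

```bash
python3 -m pendant '[-1,0,-0.04,0,0,0,0, -1,0,-0.07,0,0,0,0, -1,0,-0.07,0,0,0,0]'
python3 -m pendant '[-1,0,-0.03,0,0,0,0, -1,0,-0.06,0,0,0,0, -1,0,-0.06,0,0,0,0]'
python3 -c "from h import *;to([.633,.029,.089],1.603)"
```

```text
time_s: 4.65
tcp_pos: [0.5049, 0.0213, 0.094]
eef_rot: [3.131, 0.001, 1.605]
contact_force: [11.3, -2.1, -1.1]
finger_gap: 0.0095
finger_force: 25.0
time_s: 4.95
tcp_pos: [0.5046, 0.0212, 0.0941]
eef_rot: [3.115, 0.001, 1.604]
contact_force: [35.4, -0.4, -21.3]
finger_gap: 0.0095
finger_force: 25.0
t 4.95 pos [0.5046 0.0212 0.0941] rot [3.115e+00 1.000e-03 1.604e+00] gap 0.0095 ff 25.0 F [ 35.4  -0.4 -21.3]
shift [0.035 1.284 0.086] turn [0.017 0.    0.001]
```

The drawer is at its stop (35 N). I'll relax, open, lift clear and look from above.

```bash
python3 -m pendant '[-1,0,0.08,0,0,0,0, -1,0,0.1,0,0,0,0, -1,0,0.1,0,0,0,0]'
python3 -m pendant '[-0.2,0,0,0,0,0,0, -0.2,0,0,0,0,0,0, -0.2,0,0,0,0,0,0, -0.2,0,0,0,0,0,0]'
python3 -m pendant '[-0.2,0,0,-0.15,0,0,0, -0.2,0,0,-0.4,0,0,0, -0.2,0,0,-0.8,0,0,0, -0.2,0,0,-1,0,0,0]'
python3 -m pendant '[-0.2,-0.4,-0.3,0,0,0,0, -0.2,-0.8,-0.6,0,0,0,0, -0.2,-1,-1,0,0,0,0]'
python3 -m pendant '[-0.2,-0.4,-0.3,0,0,0,0, -0.2,-0.8,-0.6,0,0,0,0, -0.2,-1,-0.6,0,0,0,0]'
python3 - <<'E'
from h import *
to([.620,.0274,.105],.556)
import pickle
c=bot.read_camera("top");pickle.dump(c,open("top2.pkl","wb"));cv2.imwrite("pics/t2.png",cv2.resize(c["color"][170:250,250:360],None,fx=7,fy=7,interpolation=cv2.INTER_CUBIC))
E
```

```text
time_s: 5.25
tcp_pos: [0.5063, 0.0213, 0.0939]
eef_rot: [3.141, 0.001, 1.605]
contact_force: [1.3, -3.5, 8.7]
finger_gap: 0.0092
finger_force: 25.0
time_s: 5.65
tcp_pos: [0.5045, 0.0219, 0.0917]
eef_rot: [-3.14, -0.0, 1.605]
contact_force: [0.1, 0.1, -0.1]
finger_gap: 0.0351
finger_force: 0.0
time_s: 6.05
tcp_pos: [0.5068, 0.0216, 0.1973]
eef_rot: [3.136, 0.0, 1.605]
contact_force: [0.2, -0.5, -0.3]
finger_gap: 0.038
finger_force: 0.0
time_s: 6.35
tcp_pos: [0.4085, -0.0835, 0.1944]
eef_rot: [3.14, 0.001, 1.605]
contact_force: [-0.0, -1.1, 0.8]
finger_gap: 0.0381
finger_force: 0.0
time_s: 6.65
tcp_pos: [0.3499, -0.1859, 0.1939]
eef_rot: [3.14, 0.002, 1.601]
contact_force: [0.6, 0.7, 0.5]
finger_gap: 0.0377
finger_force: 0.0
t 6.65 pos [ 0.3499 -0.1859  0.1939] rot [3.140e+00 2.000e-03 1.601e+00] gap 0.0377 ff 0.0 F [0.6 0.7 0.5]
shift [2.052 2.763 0.888] turn [0.001 0.001 0.665]
```

View pics/t2.png

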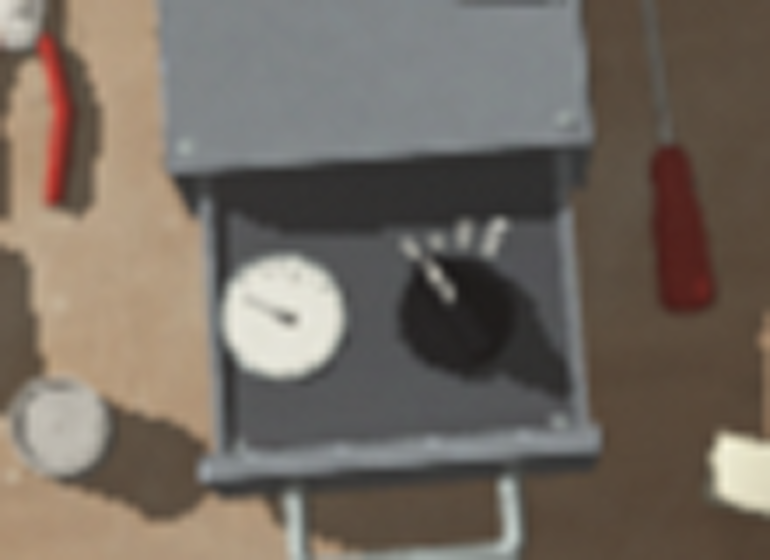

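The drawer is out. The dial's black skirt spans crop cols 400–513 and rows 258–378, right of the drawer's centre. The pointer line runs (424,260)–(454,301), the rest bar is at (410,247), and the three studs run from (487,250) to (501,224).

Run:
```python
from h import *
import pickle
c=pickle.load(open("top2.pkl","rb"))
f=lambda x,y,z: at_z(c,250+(x+.5)/7-.5,170+(y+.5)/7-.5,z)
print("skirt",f(456,318,.079),"L/R",f(400,318,.079),f(513,318,.079))
a,b=f(424,260,.103),f(454,301,.103);print("ptr",a,b,np.arctan2(*(a-b)[[1,0]]))
print("3rd",f(493,237,.07),"rest",f(410,247,.07))
y=.0325;ex=np.array([np.cos(y),np.sin(y),0]);ey=np.array([-ex[1],ex[0],0])
F=np.array([.690,.0296,0])
for d in (f(456,318,.079),f(493,237,.07)):print((d-F)@ex,(d-F)@ey)
# axis estimates from marks
for m,ang in((f(493,237,.07),y-np.pi/6),(f(410,247,.07),y+np.pi/6)):print("axis",m-.0425*np.array([np.cos(ang),np.sin(ang),0]))
for n,z in(("case front L",(187,173)),("R",(580,150))):print(n,f(*z,.115))
# mask-based skirt
i=cv2.resize(c["color"][170:250,250:360],None,fx=7,fy=7,interpolation=cv2.INTER_CUBIC).max(2)
for yy in(290,318,340):print(yy,[int(v) for v in i[yy,380:540:8]])
```

```text
skirt [ 0.62141375 -0.00206779  0.079     ] L/R [0.62247426 0.02433232 0.079     ] [ 0.62033414 -0.02894336  0.079     ]
ptr [0.6452685  0.01161771 0.103     ] [ 0.62538217 -0.00159448  0.103     ] 0.5864218293367673
3rd [ 0.66144872 -0.02115684  0.07      ] rest [0.65816838 0.01866106 0.07      ]
-0.0695790555169174 -0.029422403667724115
-0.030185514194782832 -0.049802283981443624
axis [ 0.62397157 -0.00111405  0.07      ]
axis [ 0.62207224 -0.0037737   0.07      ]
case front L [0.68836448 0.11964552 0.115     ]
R [ 0.6920217  -0.06277486  0.115     ]
290 [87, 87, 85, 60, 37, 34, 36, 68, 124, 111, 32, 29, 31, 31, 31, 34, 41, 51, 68, 84]
318 [87, 87, 70, 43, 37, 39, 38, 37, 37, 37, 39, 37, 34, 32, 32, 32, 34, 44, 50, 53]
340 [87, 87, 78, 59, 43, 37, 39, 40, 39, 38, 37, 37, 38, 37, 32, 32, 41, 49, 50, 49]
```

The axis is at about (0.621, −0.002); 70 mm in front of the case checks out. The pointer is at 0.56–0.59 rad (expected 0.556). Moving over it.

```bash
python3 -m pendant '[-0.2,0.2,0.3,0,0,0,0.08, -0.2,0.4,0.6,0,0,0,0.16, -0.2,0.6,0.9,0,0,0,0.24, -0.2,0.7,1,0,0,0,0.32, -0.2,0.7,1,0,0,0,0.4]'
python3 -m pendant '[-0.2,0.3,0.1,0,0,0,0.09, -0.2,0.6,0.25,0,0,0,0.18, -0.2,0.9,0.37,0,0,0,0.265, -0.2,1,0.42,0,0,0,0.265]'
python3 -c "from h import *;to([.621,-.002,.165],.556)"
```

```text
time_s: 7.2
tcp_pos: [0.4512, -0.1084, 0.1936]
eef_rot: [3.142, -0.001, 0.975]
contact_force: [-0.2, -0.2, -0.3]
finger_gap: 0.0381
finger_force: 0.0
time_s: 7.6
tcp_pos: [0.5424, -0.049, 0.1936]
eef_rot: [3.141, -0.001, 0.562]
contact_force: [-1.2, -0.8, 1.0]
finger_gap: 0.0381
finger_force: 0.0
t 7.6 pos [ 0.5424 -0.049   0.1936] rot [ 3.141e+00 -1.000e-03  5.620e-01] gap 0.0381 ff 0.0 F [-1.2 -0.8  1. ]
shift [0.915 0.021 0.287] turn [ 0.    -0.001  0.004]
```

```bash
python3 -m pendant '[-0.2,0.3,0,0,0,0,0, -0.2,0.7,0.01,0.1,0,0,0, -0.2,0.91,0.02,0.28,0,0,0.004, -0.2,0.91,0.02,0.28,0,0,0.004]'
python3 - <<'E'
from h import *
to([.621,-.002,.106],.556)
c=bot.read_camera("scene")
cv2.imwrite("pics/s3.png",cv2.resize(c["color"][165:245,260:370],None,fx=7,fy=7,interpolation=cv2.INTER_CUBIC))
E
```

```text
time_s: 8.0
tcp_pos: [0.6184, -0.0029, 0.1622]
eef_rot: [-3.139, 0.004, 0.558]
contact_force: [-0.8, 0.3, -1.2]
finger_gap: 0.038
finger_force: 0.0
t 8.0 pos [ 0.6184 -0.0029  0.1622] rot [-3.139  0.004  0.558] gap 0.038 ff 0.0 F [-0.8  0.3 -1.2]
shift [0.029 0.008 0.562] turn [-0.002  0.002  0.001]
```

View pics/s3.png

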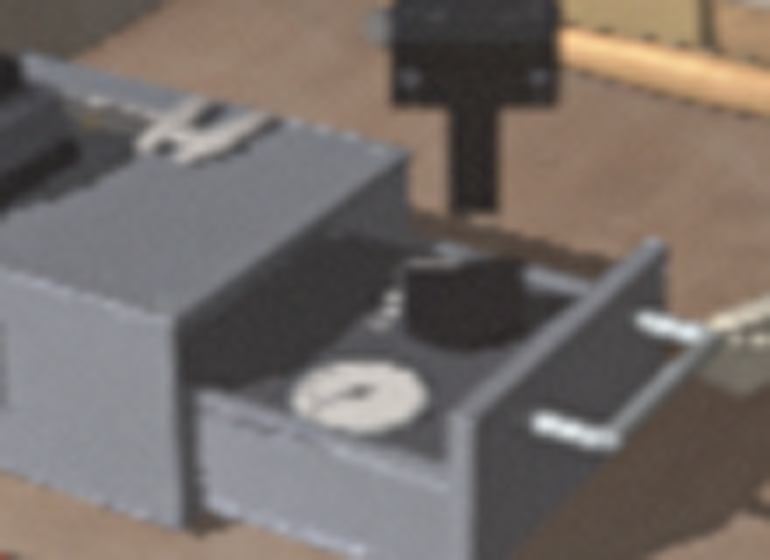

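The fingers hang directly above the dial bar (finger col 473, dial col ~468) and the drawer is out. Descend and grip.

```bash
python3 -m pendant '[-0.2,0.03,0.01,0.2,0,0,0, -0.2,0.03,0.01,0.4,0,0,0, -0.2,0.03,0.01,0.5,0,0,0, -0.2,0.03,0.01,0.56,0,0,0, -0.2,0.03,0.01,0.56,0,0,0]'
python3 -c "from h import *;to([.621,-.002,.106],.556)"
python3 -m pendant '[-1,0,0,0,0,0,0, -1,0,0,0,0,0,0, -1,0,0,0,0,0,0, -1,0,0,0,0,0,0, -1,0,0,0,0,0,0]' 30
python3 -c "from h import *;to([.621,-.002,.106],.556)"
```

```text
time_s: 8.55
tcp_pos: [0.6212, -0.0039, 0.1086]
eef_rot: [-3.141, 0.001, 0.554]
contact_force: [0.2, 0.3, -0.1]
finger_gap: 0.0379
finger_force: 0.0
t 8.55 pos [ 0.6212 -0.0039  0.1086] rot [-3.141e+00  1.000e-03  5.540e-01] gap 0.0379 ff 0.0 F [ 0.2  0.3 -0.1]
shift [ 0.008 -0.018  0.026] turn [-0.     0.    -0.001]
time_s: 9.05
tcp_pos: [0.6221, -0.0034, 0.1094]
eef_rot: [3.141, -0.001, 0.554]
contact_force: [-1.7, 0.7, 2.5]
finger_gap: 0.0128
finger_force: 30.0
t 9.05 pos [ 0.6221 -0.0034  0.1094] rot [ 3.141e+00 -1.000e-03  5.540e-01] gap 0.0128 ff 30.0 F [-1.7  0.7  2.5]
shift [-0.002 -0.018  0.034] turn [ 0.    -0.    -0.001]
```

Bar gripped (12.8 mm). Turn clockwise about 60° in two stages.

```bash
python3 -m pendant '[-1,0,0,0,0,0,0.05, -1,0,0,0,0,0,0.12, -1,0,0,0,0,0,0.19, -1,0,0,0,0,0,0.26, -1,0,0,0,0,0,0.33]'
python3 -m pendant '[-1,0,0,0,0,0,0.06, -1,0,0,0,0,0,0.13, -1,0,0,0,0,0,0.2, -1,0,0,0,0,0,0.26, -1,0,0,0,0,0,0.3]'
python3 -m pendant '[-1,0,0,0,0,0,0.02, -1,0,0,0,0,0,0.03, -1,0,0,0,0,0,0.03]'
python3 -c "from h import *;to([.621,-.002,.106],-.496);print(bot.get_obs()['moment'])"
```

```text
time_s: 9.55
tcp_pos: [0.6219, -0.0028, 0.1093]
eef_rot: [-3.14, -0.0, 0.032]
contact_force: [-0.4, 1.9, 3.3]
finger_gap: 0.013
finger_force: 30.0
time_s: 10.05
tcp_pos: [0.622, -0.0022, 0.1094]
eef_rot: [-3.139, 0.001, -0.438]
contact_force: [-1.2, 4.6, 3.3]
finger_gap: 0.013
finger_force: 30.0
time_s: 10.35
tcp_pos: [0.622, -0.0021, 0.1093]
eef_rot: [-3.139, 0.001, -0.482]
contact_force: [-0.7, 4.5, 3.0]
finger_gap: 0.0127
finger_force: 30.0
t 10.35 pos [ 0.622  -0.0021  0.1093] rot [-3.139e+00  1.000e-03 -4.820e-01] gap 0.0127 ff 30.0 F [-0.7  4.5  3. ]
shift [-0.01   0.004  0.033] turn [-0.002  0.001  0.009]
[1.00563375 0.24095743 0.11918768]
```

The dial is at about 1.04 rad with no slip (gap still 12.7–13 mm, moment 0.12 N m). I'll nudge slightly, settle and look.

```bash
python3 -m pendant '[-1,0,0,0,0,0,0.01, -1,0,0,0,0,0,0.01, -1,0,0,0,0,0,0.01, -1,0,0,0,0,0,0.01, -1,0,0,0,0,0,0.01]'
python3 -m pendant '[-1,0,0,0,0,0,0, -1,0,0,0,0,0,0, -1,0,0,0,0,0,0, -1,0,0,0,0,0,0]'
python3 - <<'E'
from h import *
to([.621,-.002,.106],-.496)
a=bot.read_camera("scene")["color"][165:245,260:370];b=bot.read_camera("top")["color"][170:250,250:360]
cv2.imwrite("pics/f.png",cv2.resize(np.vstack([a,b])[:150],None,fx=4,fy=4,interpolation=cv2.INTER_CUBIC))
E
```

```text
time_s: 10.85
tcp_pos: [0.6221, -0.0021, 0.1094]
eef_rot: [-3.139, 0.001, -0.498]
contact_force: [-2.1, 5.8, 3.2]
finger_gap: 0.0127
finger_force: 30.0
time_s: 11.25
tcp_pos: [0.6221, -0.0021, 0.1093]
eef_rot: [-3.139, 0.001, -0.498]
contact_force: [-1.4, 6.2, 2.6]
finger_gap: 0.0124
finger_force: 30.0
t 11.25 pos [ 0.6221 -0.0021  0.1093] rot [-3.139e+00  1.000e-03 -4.980e-01] gap 0.0124 ff 30.0 F [-1.4  6.2  2.6]
shift [-0.01   0.004  0.033] turn [-0.002  0.001 -0.001]
```

View pics/f.png

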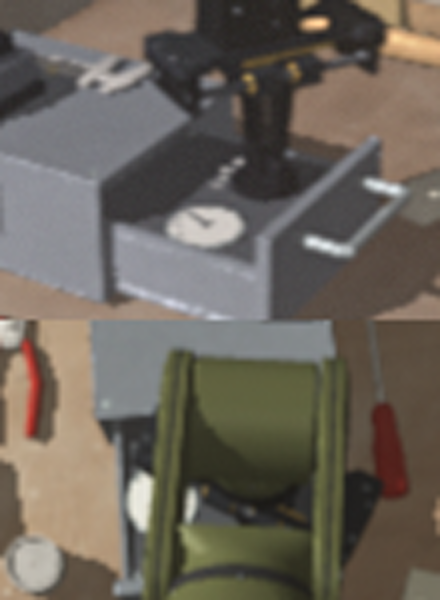

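The fingers hold the bar at (265,150), turned 60°. The drawer is still fully out and the tin and screwdriver are unmoved. Handing in.

```bash
python3 -c "from plant import bot;print(bot.sign_off())"
```

```text
the job is handed in; nothing more can be done
None
```

I handed the job in with the drawer pulled out to its stop and the dial still gripped at about 1.05 rad, the third click; that angle comes from the wrist rotation since the arm hid the pointer. The bystanders visible in the last pictures (tin, pliers, screwdriver) had not moved, and sign-off returned no verdict.

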